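Wind the wafer stage up and lock it

TASK

Wind the stage's handwheel clockwise (seen from above) until it comes up against its stop: past the steel pointer and one full turn on to it again, which raises the wafer chuck level with its black frame. Then lock the lift: swing the lever of the jam nut clockwise until the nut is tight down on its collar. Do not touch the chuck, and leave the things lying around where they are.

Things in the scene. Friction and masses are not known exactly. Their poses are not given: they have to be found in the camera images.
- stage: The wafer-lift stage, fixed: a white base plate 340 x 460 x 20 mm carrying everything else. Origin on the table surface, z up; the plate runs x -110 to 230, y -230 to 230 mm in its frame. The handwheel's axis is at (0, -110), the jam nut's axis at (0, 120) mm. The black chuck frame, a square of 130 x 140 mm centred at (165, 0), top at z 70 mm. A steel pointer post 12 mm square, top at z 75 mm, stands at (-106, -110), just outside the wheel rim, its tip towards the wheel.
- wheel (a joint): Angle of the handwheel about its upright axis, rad; grows clockwise seen from above, from 0 to the hard stop at 7.9. Starts between 0 and 1.5. The crank pin passes the pointer at about 1.6 and is at it again at the stop. The wheel stays where it is left: pushing the pin takes about 3 N. Turning it raises the chuck 2.3 mm per rad.
- wheel_axis (a point): Point on the handwheel's axis, at the height of the rim's top face (z 93 mm). Black rim of 148 mm outside diameter, 16 mm thick, centre line radius 66 mm; three steel spokes; steel hub of 40 mm diameter, its top 7 mm above this point.
- pin_top (a point): Centre of the top of the upright black crank pin, a cylinder 22 mm in diameter that stands on the rim (fixed to the wheel) 66 mm from the axis and rises 52 mm above the rim's top; top at z 145 mm.
- nut (a joint): Angle of the jam nut about its upright axis, rad; grows clockwise seen from above, from 0 (loose) to 2.2 (tight on its collar, a hard stop). Starts between 0 and 0.5. It sinks 2.2 mm per rad on its coarse thread and stays where it is left; pushing the lever 70 mm from the axis takes about 2 to 3 N.
- nut_axis (a point): Centre of the nut's top face (z 82 mm when tight, up to 5 mm higher when loose). Steel hexagon nut, 54 mm over corners, 22 mm high, on a 24 mm threaded stud whose top is at z 105 mm, above a dark steel collar of 60 mm diameter, top at z 60 mm (76 mm diameter at its foot).
- lever_ball (a point): Centre of the black ball, 26 mm in diameter, at the end of the nut's lever, 100 mm from the nut's axis and 5 mm above the nut's top face. The lever is a round steel bar 14 mm thick, running almost level (6 mm of rise) from 42 mm out to the ball; below it, beyond the collar, it is free down to the base plate at z 20 mm.
- chuck: Round steel wafer chuck, 96 mm in diameter and 20 mm thick with a wafer on it, sunk in the black frame; rises 18 mm with the wheel. Origin at the centre of its underside. Not to be touched.
- bottle: White wash bottle, 64 mm in diameter, 170 mm tall, standing loose on the table. Origin at the centre of its underside.
- shipper: Grey round wafer shipper, 116 mm in diameter, 22 mm high, loose on the table. Origin at the centre of its underside.
- maskbox: Square mask box 140 x 140 x 31 mm, black with a grey lid, loose on the table. Origin at the centre of its underside.
- dish: Closed glass dish, 60 mm in diameter, 14 mm high, loose on the stage's base plate between wheel and nut, towards the robot. Origin at the centre of its underside.
- driver: Screwdriver 150 mm long with a black handle 26 mm thick, lying loose on the stage's base plate at its far right corner, beside the chuck frame. Origin midway along it, at its underside.
- spanner: Steel spanner 150 mm long, lying loose on the table. Origin midway along it, at its underside.
- beaker: Glass beaker, 70 mm in diameter at the rim, 90 mm tall, loose on the table. Origin at the centre of its underside.

How it is judged:
On the way, in this order (a step that is already met when the one before it is completed fails the run):
1. the handwheel is wound clockwise to its stop, within 0.2 rad (value of joint wheel above 7.7 rad), for 0.2 s.
2. then the jam nut is tight on its collar, within 0.12 rad (value of joint nut above 2.08 rad), for 0.2 s.
At the end, for the whole second after the job is handed in: The handwheel is at its clockwise stop (within 0.2 rad, 11 degrees) and the jam nut is tight on its collar (within 0.12 rad, 7 degrees), both still (under 0.1 rad/s) (value of joint wheel above 7.7 rad and value of joint nut above 2.08 rad and velocity of joint wheel between -0.1 and 0.1 rad/s and velocity of joint nut between -0.1 and 0.1 rad/s); the robot touches nothing.
It fails at once if a loose thing (bottle, shipper, mask box, dish, screwdriver, spanner or beaker) is shifted by more than 30 mm (distance of any of bottle, shipper, maskbox, dish, driver, spanner, beaker from where it was at the start of the episode above 0.03 m).
It fails at once if the robot touches the chuck (contact force between any of the fingers, the arm and chuck above 1 N).
It also fails if it takes over 61 s, if anything falls off the work surface, if the arm or the gripper's body presses on something with over 40 N, if the wrist force passes 120 N, or if a joint passes its speed limit or range.

ROBOT

A 6-joint arm with a two-finger parallel gripper is mounted at the origin on the work surface. World frame = base frame: x ahead of the robot, y to its left, z up, the work surface at z = 0. Lengths are in m, angles in rad, forces in N, time in s.
With the tool pointing down it reaches from about 0.35 to 0.95 m from the base axis. Payload 17.4 kg.
Tool frame: the origin (TCP) lies midway between the tips of the shut fingers; the grasp point (between the pads) lies 19 mm behind it; z points along the fingers, y is the line along which they close (so a half turn about z gives the same grasp; the last joint's range is limited). The gripper opens to 93 mm and grips with 3 to 60 N. Pads are 15 mm wide; open, the fingers measure 128 mm over their backs; the gripper's body (75 mm by 188 mm) begins 65 mm behind the grasp point.
Start: joints at [-1.236, 0.116, 1.442, -0, 1.584, -0.038], TCP at [0.246, -0.629, 0.219] pointing down, gripper open.
Joint ranges: [-2.83, 2.83], [-0.83, 2.19], [0.07, 2.5], [-1.14, 4.28], [0.01, 3], [-2.97, 2.97]. Speed limits (rad/s): [1.89, 1.89, 2.22, 3.14, 3.14, 3.14].

INTERFACE

Orientations are given as a 3x3 rotation matrix whose columns are the frame's x, y, z axes.
In Python, from workcell import * gives the robot as it stands. The module is installed in compiled form; this text tells all that it offers.
- The arm moves only by the shell command python3 -m jog 'ROWS' [FORCE]. ROWS is JSON, a list of rows, each an object of numbers: "ax", "ay", "az": the turn, a rotation vector about the tool's x, y, z in degrees; "x", "y", "z": the shift along the tool's x, y, z in mm; "grip": the finger opening in mm, from 0 to 93. In form: [{"ax": .., "ay": .., "az": .., "x": .., "y": .., "z": .., "grip": ..}, ...]. A call has 1 to 12 rows; each row is the pose to reach, as a shift and turn from the pose commanded when the call began, along the tool's axes at that moment; what a row does not reach only later rows make up. A row lasts 1/12 s, in which the tool goes at most 41.7 mm and 7.16 degrees, less where a joint would pass 70% of its speed; a pose out of reach is approached as far as the arm can. A call with a gripper value outside its range is refused whole. The fingers move at their own pace and stop on an object; FORCE is the grip in N (left out, the last holds). Time passes only in rows, so rows that repeat a pose let the fingers close. It gives the time, the measured TCP pose, the force, the opening and the grip force at its end, in the units of the state.
- read_state(): the state, without advancing time (a new reading comes with each control period).
- snapshot(name): name is "scene" or "top" or "wrist"; returns a dict with "image" (480x640x3 uint8, red, green, blue), "depth" (480x640 float32, m along the optical axis (not along the pixel's ray), 0 where there is no reading), "fx", "fy", "cx", "cy" (pixels), "rvec" (rotation vector, rad) and "tvec" (3), from world to camera coordinates, as OpenCV has them. Camera axes: x right, y down, z forward; pixel columns grow to the right and rows downward; lengths in m; the calibration is good to about 2 mm. A picture is of the moment at which its call begins.
- finish_job(): hands the job in; it is judged then, once.
The state is a dict: "time": time; "qpos": joint angles; "dq": joint speeds; "joint_torque": joint torques, N m; "tool_pos": TCP position; "ee_rot": TCP orientation; "ft_force": force on the tool from outside, world axes, zero at the start; "torque": the same for the moment, N m; "finger_gap": opening from 0.0 (shut) to 1.0 (fully open); "grasp_force": force on a finger pad.
Only numpy, scipy, OpenCV 4.12 (cv2) and the standard library are available. Lean on these libraries where they do the work, as an engineer would, in place of code of your own. Each camera call takes 0.05 s, during which the arm holds its last target. There are 200 camera calls.

## Working session

There is one attempt and no reset: what is moved stays moved. The work goes in short steps, Python scripts to look and compute and a shell command to move; the robot and the scene stay as the last step left them, time stands still between calls to the robot, and variables do not carry over. Pictures are saved under pics/ and viewed, at most 10 in all, crops included, and the job is handed in when it is done.

```bash
mkdir -p pics
cat > h.py <<'E'
from workcell import *
import numpy as np, cv2
def cam(n):
    s=snapshot(n); R=cv2.Rodrigues(np.array(s['rvec'],float))[0]; t=np.array(s['tvec'],float).ravel()
    return s,R,t
def ray(s,R,t,u,v,z):
    d=R.T@np.array([(u-s['cx'])/s['fx'],(v-s['cy'])/s['fy'],1]); c=-R.T@t
    return c+d*(z-c[2])/d[2]
def cloud(s,R,t):
    v,u=np.mgrid[:480,:640]; d=s['depth']
    p=np.stack([(u-s['cx'])/s['fx']*d,(v-s['cy'])/s['fy']*d,d],-1)
    return (p-t)@R
E
python3 - <<'E'
from h import *
for n in('top','scene'):
    s,R,t=cam(n); cv2.imwrite(f'pics/{n}1.png',s['image'][...,::-1]); print(n,s['fx'],-R.T@t,R)
st=read_state();print(st['tool_pos'],st['ee_rot'],st['time'],st['finger_gap'])
E
```

```text
top 460.26299050282006 [0.3795254  0.01260213 0.96273752] [[-0.01885957 -0.99981306  0.00426261]
 [-0.9827484   0.01775282 -0.18409353]
 [ 0.18398344 -0.007661   -0.98289949]]
scene 620.9291156963952 [ 1.3763244  -0.33152788  1.27707477] [[ 0.36334485  0.93165192  0.00228492]
 [ 0.73971908 -0.28699819 -0.60864417]
 [-0.56638874  0.22283792 -0.79344001]]
[ 0.2457748  -0.62846215  0.21794916] [[ 9.31322922e-01  3.64194303e-01 -3.53589588e-04]
 [ 3.64194473e-01 -9.31322393e-01  9.93212638e-04]
 [ 3.24164835e-05 -1.05377707e-03 -9.99999444e-01]] 0.1 0.9951314821140865
```

View pics/top1.png

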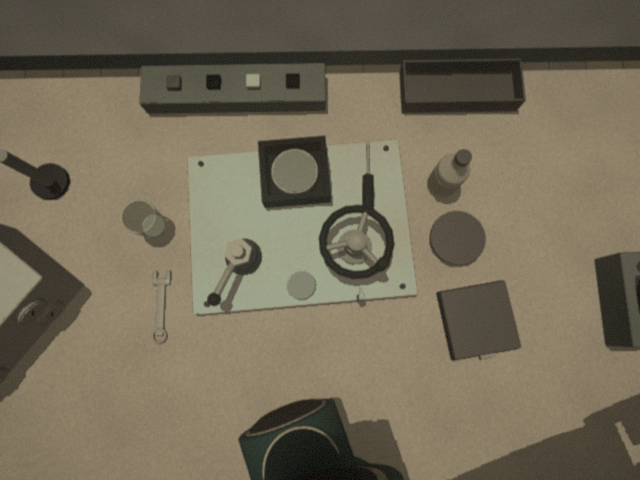

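View pics/scene1.png

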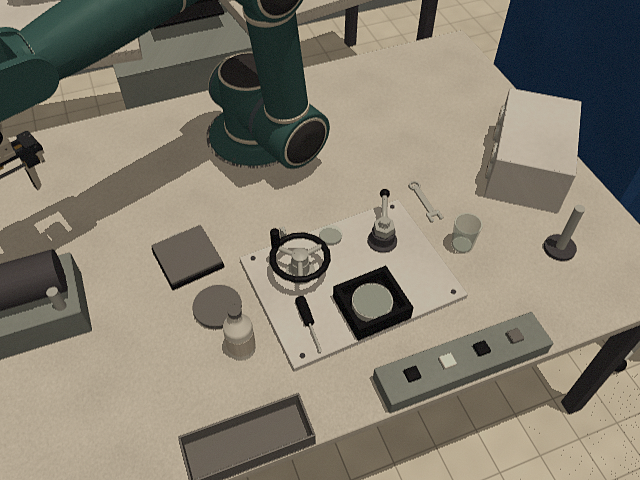

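The top view shows the wheel centred near (357,242), the pointer at (361,295), the nut near (239,252) with its ball at (213,300), and the dish at (301,285). The scene view shows the pin at (275,238), on the robot's side of the rim. Next I'll measure them with depth.

```bash
cat > meas.py <<'E'
from h import *
def circ(P):
    A=np.c_[2*P[:,:2],np.ones(len(P))]; c=np.linalg.lstsq(A,(P[:,:2]**2).sum(1),rcond=None)[0]
    return c[:2],np.sqrt(c[2]+c[:2]@c[:2])
def dark_near(W,I,c,r,z0,z1,dark=True):
    m=(np.hypot(W[...,0]-c[0],W[...,1]-c[1])<r)&(W[...,2]>z0)&(W[...,2]<z1)
    if dark: m&=I.max(-1)<60
    return m
E
python3 - <<'E'
from meas import *
for n in('top','scene'):
    s,R,t=cam(n); W=cloud(s,R,t); I=s['image']
    if n=='top':
        wc=ray(s,R,t,357,242,.093)[:2]; nc=ray(s,R,t,239,252,.085)[:2]; b=ray(s,R,t,213,300,.09)[:2]
        print('seed',wc,nc,b)
    m=dark_near(W,I,wc,.1,.084,.1); c,r=circ(W[m]); print(n,'wheel',c,r,m.sum(),np.median(W[m][:,2]))
    m=dark_near(W,I,wc,.1,.136,.156); P=W[m]; print('pin',m.sum(),P.mean(0),P.min(0),P.max(0))
    m=dark_near(W,I,b,.03,.07,.12); P=W[m]; print('ball',m.sum(),P.mean(0),P.min(0),P.max(0))
    m=dark_near(W,I,nc,.03,.1,.115,False); P=W[m]; print('stud',m.sum(),P.mean(0),P.min(0),P.max(0))
    m=dark_near(W,I,nc,.03,.078,.092,False); P=W[m]; print('nut',m.sum(),P.mean(0),P.min(0),P.max(0))
    # plate corners
    m=(abs(W[...,2]-.02)<.006)&(I.min(-1)>110)&(np.hypot(W[...,0]-wc[0]-.03,W[...,1]-wc[1]-.1)<.35); 
    q=W[m][:,:2].astype(np.float32); rr=cv2.minAreaRect(q*1000); print('plate',m.sum(),rr,cv2.boxPoints(rr).round())
E
```

```text
seed [ 0.53897208 -0.05455883] [0.52493839 0.17319825] [0.43347228 0.21972559]
top wheel [ 0.54111923 -0.05307793] 0.06509393247732831 1267 0.09143124348884211
pin 102 [ 0.49219397 -0.09656287  0.14382121] [ 0.48326793 -0.10713474  0.13710299] [ 0.50328664 -0.08590652  0.14842734]
ball 108 [0.43455919 0.21614312 0.1006253 ] [0.4255374  0.20673203 0.09398427] [0.44401153 0.22739106 0.10618413]
stud 159 [0.52662032 0.17569598 0.10426219] [0.51402371 0.1628544  0.10039853] [0.53932719 0.18923175 0.10839847]
nut 365 [0.52369076 0.17447312 0.08532332] [0.49793953 0.15027847 0.07802707] [0.55239224 0.20140238 0.0909257 ]
plate 22507 ((595.8313598632812, 61.08880615234375), (339.8616027832031, 459.74932861328125), 4.093714714050293) [[ 410.  278.]
 [ 443. -180.]
 [ 782. -156.]
 [ 749.  303.]]
scene wheel [ 0.54398555 -0.05464424] 0.06531808479013998 877 0.0918193142057607
pin 67 [ 0.49453323 -0.09844313  0.14379336] [ 0.48105843 -0.10839044  0.13608961] [ 0.50576541 -0.08740007  0.14970738]
ball 56 [0.43757834 0.21536702 0.09995614] [0.42769181 0.20507764 0.08751939] [0.44730556 0.2285678  0.10676236]
stud 81 [0.52557176 0.17458277 0.10450398] [0.51127367 0.16170635 0.10007691] [0.53909218 0.18859852 0.11216552]
nut 192 [0.53216578 0.17083371 0.08543105] [0.49895754 0.14895352 0.07809779] [0.55180798 0.19906176 0.09197272]
plate 12839 ((593.19677734375, 63.034698486328125), (343.7914123535156, 652.7816162109375), 4.156139850616455) [[ 398.  376.]
 [ 445. -275.]
 [ 788. -250.]
 [ 741.  401.]]
```

```bash
cat > plan.py <<'E'
import sys; from h import *
C=np.array([.5425,-.0535]); N=np.array([.5265,.1755])
def pose():
    st=read_state(); R=np.array(st['ee_rot']); p=np.array(st['tool_pos']); return p,R,np.degrees(np.arctan2(R[1,0],R[0,0])),st
def show(targets):
    p,R,psi,st=pose()
    print('t',round(st['time'],2),'p',(p*1000).round(1),'psi',psi.round(1),'q',np.degrees(st['qpos']).round(0),'F',np.round(st['ft_force'],1))
    for x,y,z,ps in targets:
        d=R.T@(np.array([x,y,z])-p)*1000; az=(psi-ps+180)%360-180
        print('x %.0f y %.0f z %.0f az %.0f'%(*d,az))
def arc(c,r,a0,step,n,z,psi0):  # clockwise, degrees
    show([(c[0]+r*np.cos(np.radians(a0-step*i)),c[1]+r*np.sin(np.radians(a0-step*i)),z,psi0-step*i) for i in range(1,n+1)])
E
python3 -m jog '[{"x":423,"y":-404,"az":-80},{"x":423,"y":-404,"az":-80},{"x":423,"y":-404,"az":-80},{"x":423,"y":-404,"az":-80},{"x":423,"y":-404,"az":-80},{"x":423,"y":-404,"az":-80},{"x":423,"y":-404,"az":-80},{"x":423,"y":-404,"az":-80},{"x":423,"y":-404,"az":-80},{"x":423,"y":-404,"az":-80},{"x":423,"y":-404,"az":-80,"grip":38},{"x":423,"y":-404,"az":-80,"grip":38}]'
python3 -c "
from plan import *
show([(.493,-.0975,.22,-138.4)])"
```

```text
t 0.2 p [ 245.8 -628.5  218.2] psi 21.4 q [-71.   7.  83.   0.  91.  -2.] F [-0.7  0.5 -0.3]
x 424 y -405 z -1 az 160$[0]: bad value
```

```bash
python3 -m jog '[{"ax":0,"ay":0,"az":-7,"x":36,"y":-34,"z":0,"grip":90},{"ax":0,"ay":0,"az":-14,"x":72,"y":-68,"z":0,"grip":80},{"ax":0,"ay":0,"az":-21,"x":106,"y":-101,"z":0,"grip":70},{"ax":0,"ay":0,"az":-28,"x":141,"y":-135,"z":0,"grip":60},{"ax":0,"ay":0,"az":-35,"x":176,"y":-168,"z":0,"grip":50},{"ax":0,"ay":0,"az":-42,"x":211,"y":-202,"z":0,"grip":38},{"ax":0,"ay":0,"az":-49,"x":246,"y":-236,"z":0,"grip":38},{"ax":0,"ay":0,"az":-56,"x":282,"y":-269,"z":0,"grip":38},{"ax":0,"ay":0,"az":-63,"x":317,"y":-303,"z":0,"grip":38},{"ax":0,"ay":0,"az":-70,"x":352,"y":-336,"z":0,"grip":38},{"ax":0,"ay":0,"az":-77,"x":388,"y":-370,"z":0,"grip":38},{"ax":0,"ay":0,"az":-84,"x":423,"y":-404,"z":0,"grip":38}]'
python3 -c "
from plan import *
show([(.493,-.0975,.22,-138.4)])"
```

```text
time: 1.2
tool_pos: [0.4572, -0.1734, 0.2188]
ee_rot: [[-0.271, 0.963, 0.0], [0.963, 0.271, -0.0], [-0.0, 0.0, -1.0]]
ft_force: [0.1, -0.6, 0.1]
finger_gap: 0.411
grasp_force: 0.0
t 1.2 p [ 457.2 -173.4  218.8] psi 105.7 q [-24. -17. 105.   0.  92. -39.] F [ 0.1 -0.6  0.1]
x 63 y 55 z -1 az -116
```

```bash
python3 -m jog '[{"ax":0,"ay":0,"az":-7,"x":20,"y":18,"z":0,"grip":38},{"ax":0,"ay":0,"az":-14,"x":40,"y":36,"z":0,"grip":38},{"ax":0,"ay":0,"az":-21,"x":63,"y":55,"z":0,"grip":38},{"ax":0,"ay":0,"az":-28,"x":63,"y":55,"z":0,"grip":38},{"ax":0,"ay":0,"az":-35,"x":63,"y":55,"z":0,"grip":38},{"ax":0,"ay":0,"az":-42,"x":63,"y":55,"z":0,"grip":38},{"ax":0,"ay":0,"az":-49,"x":63,"y":55,"z":0,"grip":38},{"ax":0,"ay":0,"az":-56,"x":63,"y":55,"z":0,"grip":38},{"ax":0,"ay":0,"az":-63,"x":63,"y":55,"z":0,"grip":38},{"ax":0,"ay":0,"az":-70,"x":63,"y":55,"z":0,"grip":38},{"ax":0,"ay":0,"az":-77,"x":63,"y":55,"z":0,"grip":38},{"ax":0,"ay":0,"az":-84,"x":63,"y":55,"z":0,"grip":38}]'
python3 -c "
from plan import *
show([(.493,-.0975,.22,-138.4)])"
```

```text
time: 2.2
tool_pos: [0.4931, -0.1, 0.2185]
ee_rot: [[-0.986, -0.169, -0.0], [-0.169, 0.986, 0.0], [0.0, 0.0, -1.0]]
ft_force: [0.3, -0.1, 0.8]
finger_gap: 0.413
grasp_force: 0.0
t 2.2 p [ 493.1 -100.   218.5] psi -170.3 q [ -14.  -15.  103.    0.   92. -114.] F [ 0.3 -0.1  0.8]
x -0 y 3 z -1 az -32
```

```bash
python3 -m jog '[{"ax":0,"ay":0,"az":-7,"x":0,"y":1,"z":0,"grip":38},{"ax":0,"ay":0,"az":-14,"x":0,"y":2,"z":0,"grip":38},{"ax":0,"ay":0,"az":-21,"x":0,"y":2,"z":0,"grip":38},{"ax":0,"ay":0,"az":-28,"x":0,"y":2,"z":0,"grip":38},{"ax":0,"ay":0,"az":-32,"x":0,"y":2,"z":0,"grip":38},{"ax":0,"ay":0,"az":-32,"x":0,"y":2,"z":0,"grip":38}]'
python3 -c "
from plan import *
show([(.493,-.0975,.108,-138.4)])
s=snapshot('wrist'); cv2.imwrite('pics/w1.png',s['image'][...,::-1])"
```

```text
time: 2.7
tool_pos: [0.4928, -0.0981, 0.2186]
ee_rot: [[-0.748, -0.663, -0.0], [-0.663, 0.748, 0.0], [0.0, 0.0, -1.0]]
ft_force: [0.7, -0.1, -0.5]
finger_gap: 0.41
grasp_force: 0.0
t 2.7 p [492.8 -98.1 218.6] psi -138.4 q [ -14.  -15.  103.   -0.   92. -146.] F [ 0.7 -0.1 -0.5]
x -1 y 0 z 111 az -0
```

View pics/w1.png

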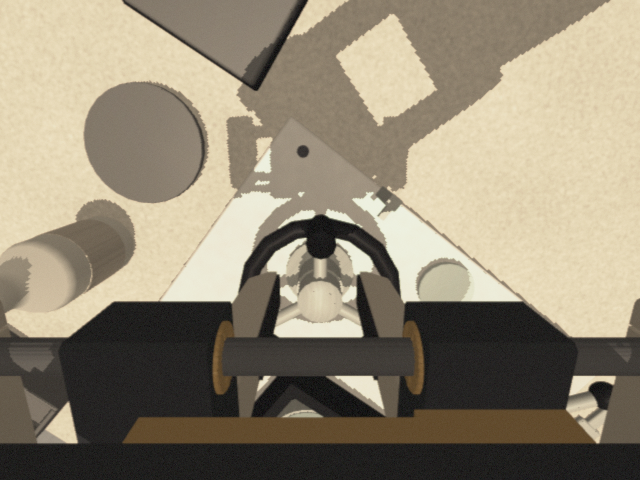

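The wrist view shows the pin at (320,235), centred between the fingers (277 to 362). I'll go down and close to a loose cage.

```bash
python3 -m jog '[{"ax":0,"ay":0,"az":0,"x":0,"y":0,"z":25,"grip":38},{"ax":0,"ay":0,"az":0,"x":0,"y":0,"z":50,"grip":38},{"ax":0,"ay":0,"az":0,"x":0,"y":0,"z":70,"grip":38},{"ax":0,"ay":0,"az":0,"x":0,"y":0,"z":90,"grip":38},{"ax":0,"ay":0,"az":0,"x":0,"y":0,"z":110,"grip":38},{"ax":0,"ay":0,"az":0,"x":0,"y":0,"z":110,"grip":27},{"ax":0,"ay":0,"az":0,"x":0,"y":0,"z":110,"grip":27},{"ax":0,"ay":0,"az":0,"x":0,"y":0,"z":110,"grip":27}]'
python3 -c "
from plan import *
arc(C,.066,-138.4,6,12,.108,-138.4)"
```

```text
time: 3.42
tool_pos: [0.4933, -0.0982, 0.11]
ee_rot: [[-0.751, -0.66, 0.001], [-0.66, 0.751, -0.0], [-0.001, -0.001, -1.0]]
ft_force: [1.9, 0.4, 0.3]
finger_gap: 0.297
grasp_force: 0.0
t 3.42 p [493.3 -98.2 110. ] psi -138.7 q [ -14.  -12.  111.    0.   81. -145.] F [1.9 0.4 0.3]
x -1 y 8 z 2 az 6
x -2 y 14 z 2 az 12
x -4 y 21 z 2 az 18
x -6 y 28 z 2 az 24
x -9 y 34 z 2 az 30
x -13 y 40 z 2 az 36
x -17 y 45 z 2 az 42
x -22 y 50 z 2 az 48
x -27 y 54 z 2 az 54
x -33 y 58 z 2 az 60
x -39 y 61 z 2 az 66
x -46 y 64 z 2 az 72
```

```bash
python3 -m jog '[{"ax":0,"ay":0,"az":6,"x":-1,"y":7,"z":0,"grip":27},{"ax":0,"ay":0,"az":12,"x":-2,"y":14,"z":0,"grip":27},{"ax":0,"ay":0,"az":18,"x":-4,"y":21,"z":0,"grip":27},{"ax":0,"ay":0,"az":24,"x":-6,"y":28,"z":0,"grip":27},{"ax":0,"ay":0,"az":30,"x":-9,"y":34,"z":0,"grip":27},{"ax":0,"ay":0,"az":36,"x":-13,"y":40,"z":0,"grip":27},{"ax":0,"ay":0,"az":42,"x":-17,"y":45,"z":0,"grip":27},{"ax":0,"ay":0,"az":48,"x":-22,"y":50,"z":0,"grip":27},{"ax":0,"ay":0,"az":54,"x":-27,"y":54,"z":0,"grip":27},{"ax":0,"ay":0,"az":60,"x":-33,"y":58,"z":0,"grip":27},{"ax":0,"ay":0,"az":66,"x":-39,"y":61,"z":0,"grip":27},{"ax":0,"ay":0,"az":72,"x":-46,"y":64,"z":0,"grip":27}]'
python3 -c "
from plan import *
arc(C,.066,-138.4-72,6,12,.109,-138.4-72)"
```

```text
time: 4.42
tool_pos: [0.4855, -0.0197, 0.1104]
ee_rot: [[-0.857, 0.515, 0.001], [0.515, 0.857, -0.001], [-0.002, -0.0, -1.0]]
ft_force: [-0.1, -3.9, 0.5]
finger_gap: 0.296
grasp_force: 1.6
t 4.42 p [485.5 -19.7 110.4] psi 149.0 q [ -5. -15. 113.  -0.  82. -64.] F [-0.1 -3.9  0.5]
x -1 y 7 z 1 az 5
x -2 y 13 z 1 az 11
x -3 y 20 z 1 az 17
x -6 y 27 z 1 az 23
x -9 y 33 z 1 az 29
x -12 y 39 z 1 az 35
x -17 y 44 z 1 az 41
x -22 y 49 z 1 az 47
x -27 y 53 z 1 az 53
x -33 y 57 z 1 az 59
x -39 y 60 z 1 az 65
x -45 y 63 z 1 az 71
```

```bash
python3 -m jog '[{"ax":0,"ay":0,"az":6,"x":-1,"y":7,"z":0,"grip":27},{"ax":0,"ay":0,"az":12,"x":-2,"y":14,"z":0,"grip":27},{"ax":0,"ay":0,"az":18,"x":-4,"y":20,"z":0,"grip":27},{"ax":0,"ay":0,"az":24,"x":-6,"y":27,"z":0,"grip":27},{"ax":0,"ay":0,"az":30,"x":-9,"y":33,"z":0,"grip":27},{"ax":0,"ay":0,"az":36,"x":-13,"y":39,"z":0,"grip":27},{"ax":0,"ay":0,"az":42,"x":-17,"y":44,"z":0,"grip":27},{"ax":0,"ay":0,"az":48,"x":-22,"y":49,"z":0,"grip":27},{"ax":0,"ay":0,"az":54,"x":-27,"y":53,"z":0,"grip":27},{"ax":0,"ay":0,"az":60,"x":-33,"y":57,"z":0,"grip":27},{"ax":0,"ay":0,"az":66,"x":-39,"y":60,"z":0,"grip":27},{"ax":0,"ay":0,"az":72,"x":-46,"y":63,"z":0,"grip":27}]'
python3 -c "
from plan import *
arc(C,.066,-138.4-144,6,12,.109,-138.4-144)"
```

```text
time: 5.42
tool_pos: [0.5574, 0.011, 0.1104]
ee_rot: [[0.225, 0.974, 0.001], [0.974, -0.225, -0.0], [-0.0, 0.001, -1.0]]
ft_force: [-3.4, -0.8, 0.6]
finger_gap: 0.294
grasp_force: 1.6
t 5.42 p [557.4  11.  110.4] psi 77.0 q [ -1.  -5. 105.  -0.  80.  12.] F [-3.4 -0.8  0.6]
x -0 y 6 z 1 az 5
x -1 y 13 z 1 az 11
x -3 y 20 z 1 az 17
x -6 y 26 z 1 az 23
x -9 y 32 z 1 az 29
x -12 y 38 z 1 az 35
x -17 y 44 z 1 az 41
x -22 y 49 z 1 az 47
x -27 y 53 z 1 az 53
x -33 y 57 z 1 az 59
x -39 y 60 z 1 az 65
x -45 y 62 z 1 az 71
```

```bash
python3 -m jog '[{"ax":0,"ay":0,"az":6,"x":0,"y":7,"z":0,"grip":27},{"ax":0,"ay":0,"az":12,"x":-1,"y":14,"z":0,"grip":27},{"ax":0,"ay":0,"az":18,"x":-3,"y":20,"z":0,"grip":27},{"ax":0,"ay":0,"az":24,"x":-6,"y":27,"z":0,"grip":27},{"ax":0,"ay":0,"az":30,"x":-9,"y":33,"z":0,"grip":27},{"ax":0,"ay":0,"az":36,"x":-13,"y":39,"z":0,"grip":27},{"ax":0,"ay":0,"az":42,"x":-17,"y":44,"z":0,"grip":27},{"ax":0,"ay":0,"az":48,"x":-22,"y":49,"z":0,"grip":27},{"ax":0,"ay":0,"az":54,"x":-27,"y":53,"z":0,"grip":27},{"ax":0,"ay":0,"az":60,"x":-33,"y":57,"z":0,"grip":27},{"ax":0,"ay":0,"az":66,"x":-39,"y":60,"z":0,"grip":27},{"ax":0,"ay":0,"az":72,"x":-46,"y":63,"z":0,"grip":27}]'
python3 -c "
from plan import *
arc(C,.066,-138.4-216,6,12,.109,-138.4-216)"
```

```text
time: 6.42
tool_pos: [0.6087, -0.0475, 0.1103]
ee_rot: [[0.996, 0.088, 0.001], [0.088, -0.996, 0.0], [0.001, -0.0, -1.0]]
ft_force: [-3.0, 2.9, -0.1]
finger_gap: 0.289
grasp_force: 1.5
t 6.42 p [608.7 -47.5 110.3] psi 5.0 q [-7.  1. 98.  0. 80. 78.] F [-3.   2.9 -0.1]
x -1 y 6 z 1 az 5
x -2 y 13 z 1 az 11
x -3 y 20 z 1 az 17
x -6 y 26 z 1 az 23
x -9 y 33 z 1 az 29
x -13 y 38 z 1 az 35
x -17 y 44 z 1 az 41
x -22 y 49 z 1 az 47
x -27 y 53 z 1 az 53
x -33 y 57 z 1 az 59
x -39 y 60 z 1 az 65
x -45 y 63 z 1 az 71
```

```bash
python3 -m jog '[{"ax":0,"ay":0,"az":6,"x":-1,"y":7,"z":0,"grip":27},{"ax":0,"ay":0,"az":12,"x":-2,"y":14,"z":0,"grip":27},{"ax":0,"ay":0,"az":18,"x":-4,"y":20,"z":0,"grip":27},{"ax":0,"ay":0,"az":24,"x":-6,"y":27,"z":0,"grip":27},{"ax":0,"ay":0,"az":30,"x":-9,"y":33,"z":0,"grip":27},{"ax":0,"ay":0,"az":36,"x":-13,"y":39,"z":0,"grip":27},{"ax":0,"ay":0,"az":42,"x":-17,"y":44,"z":0,"grip":27},{"ax":0,"ay":0,"az":48,"x":-22,"y":49,"z":0,"grip":27},{"ax":0,"ay":0,"az":54,"x":-27,"y":53,"z":0,"grip":27},{"ax":0,"ay":0,"az":60,"x":-33,"y":57,"z":0,"grip":27},{"ax":0,"ay":0,"az":66,"x":-39,"y":60,"z":0,"grip":27},{"ax":0,"ay":0,"az":72,"x":-46,"y":63,"z":0,"grip":27}]'
python3 -m jog '[{"ax":0,"ay":0,"az":0,"x":0,"y":-1,"z":0,"grip":40},{"ax":0,"ay":0,"az":0,"x":0,"y":0,"z":0,"grip":40},{"ax":0,"ay":0,"az":0,"x":0,"y":0,"z":-15,"grip":40},{"ax":0,"ay":0,"az":0,"x":0,"y":0,"z":-40,"grip":40},{"ax":0,"ay":0,"az":-7,"x":0,"y":0,"z":-55,"grip":40},{"ax":0,"ay":0,"az":-14,"x":0,"y":0,"z":-55,"grip":40},{"ax":0,"ay":0,"az":-21,"x":0,"y":0,"z":-55,"grip":40},{"ax":0,"ay":0,"az":-28,"x":0,"y":0,"z":-55,"grip":40},{"ax":0,"ay":0,"az":-35,"x":0,"y":0,"z":-55,"grip":40},{"ax":0,"ay":0,"az":-42,"x":0,"y":0,"z":-55,"grip":40},{"ax":0,"ay":0,"az":-49,"x":0,"y":0,"z":-55,"grip":40},{"ax":0,"ay":0,"az":-56,"x":0,"y":0,"z":-55,"grip":40}]'
python3 - <<'E'
from plan import *; from meas import *
show([])
for n in('top','scene'):
    s,R,t=cam(n); W=cloud(s,R,t)
    m=dark_near(W,s['image'],C,.1,.136,.156); P=W[m]; print(m.sum(),P.mean(0) if m.any() else '')
    if n=='scene': cv2.imwrite('pics/s2.png',s['image'][130:400,150:510,::-1])
E
```

```text
time: 7.42
tool_pos: [0.5691, -0.1148, 0.1104]
ee_rot: [[0.391, -0.92, 0.003], [-0.92, -0.391, -0.0], [0.001, -0.002, -1.0]]
ft_force: [2.7, 1.2, -2.9]
finger_gap: 0.288
grasp_force: 1.7
time: 8.42
tool_pos: [0.5688, -0.1144, 0.1644]
ee_rot: [[0.985, -0.175, 0.001], [-0.175, -0.985, -0.0], [0.001, 0.0, -1.0]]
ft_force: [0.1, -0.1, -0.4]
finger_gap: 0.435
grasp_force: 0.0
t 8.42 p [ 568.8 -114.4  164.4] psi -10.1 q [-14.  -4.  99.   0.  86.  86.] F [ 0.1 -0.1 -0.4]
43 [ 0.56541774 -0.1119301   0.14303811]
71 [ 0.57240762 -0.11418497  0.14435018]
```

View pics/s2.png

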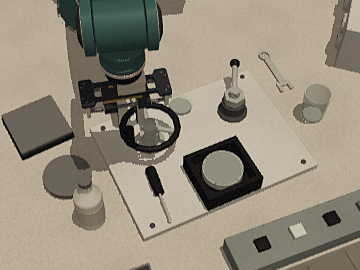

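The pin is at (0.569,-0.113), where expected, and the loose things haven't moved. I'll finish the flip, a further 124° counterclockwise.

```bash
python3 -m jog '[{"ax":0,"ay":0,"az":-7,"x":0,"y":0,"z":0,"grip":40},{"ax":0,"ay":0,"az":-14,"x":0,"y":0,"z":0,"grip":40},{"ax":0,"ay":0,"az":-21,"x":0,"y":0,"z":0,"grip":40},{"ax":0,"ay":0,"az":-28,"x":0,"y":0,"z":0,"grip":40},{"ax":0,"ay":0,"az":-35,"x":0,"y":0,"z":0,"grip":40},{"ax":0,"ay":0,"az":-42,"x":0,"y":0,"z":0,"grip":40},{"ax":0,"ay":0,"az":-49,"x":0,"y":0,"z":0,"grip":40},{"ax":0,"ay":0,"az":-56,"x":0,"y":0,"z":0,"grip":40},{"ax":0,"ay":0,"az":-63,"x":0,"y":0,"z":0,"grip":40},{"ax":0,"ay":0,"az":-70,"x":0,"y":0,"z":0,"grip":40},{"ax":0,"ay":0,"az":-77,"x":0,"y":0,"z":0,"grip":40},{"ax":0,"ay":0,"az":-84,"x":0,"y":0,"z":0,"grip":40}]'
python3 -m jog '[{"ax":0,"ay":0,"az":-7,"x":0,"y":0,"z":0,"grip":40},{"ax":0,"ay":0,"az":-14,"x":0,"y":0,"z":0,"grip":40},{"ax":0,"ay":0,"az":-21,"x":0,"y":0,"z":0,"grip":40},{"ax":0,"ay":0,"az":-28,"x":0,"y":0,"z":0,"grip":40},{"ax":0,"ay":0,"az":-35,"x":0,"y":0,"z":0,"grip":40},{"ax":0,"ay":0,"az":-40,"x":0,"y":0,"z":0,"grip":40},{"ax":0,"ay":0,"az":-40,"x":0,"y":0,"z":15,"grip":40},{"ax":0,"ay":0,"az":-40,"x":0,"y":0,"z":35,"grip":40},{"ax":0,"ay":0,"az":-40,"x":0,"y":0,"z":54,"grip":40},{"ax":0,"ay":0,"az":-40,"x":0,"y":0,"z":54,"grip":27},{"ax":0,"ay":0,"az":-40,"x":0,"y":0,"z":54,"grip":27},{"ax":0,"ay":0,"az":-40,"x":0,"y":0,"z":54,"grip":27}]'
python3 -c "
from plan import *
arc(C,.066,-66.4,6,12,.109,113.6)"
```

```text
time: 9.52
tool_pos: [0.5686, -0.1145, 0.1641]
ee_rot: [[0.283, 0.959, 0.0], [0.959, -0.283, -0.0], [-0.0, 0.0, -1.0]]
ft_force: [-0.5, -1.1, -0.6]
finger_gap: 0.431
grasp_force: 0.0
time: 10.52
tool_pos: [0.5687, -0.1146, 0.1105]
ee_rot: [[-0.395, 0.919, 0.001], [0.919, 0.395, -0.0], [-0.0, 0.001, -1.0]]
ft_force: [0.3, -0.4, 0.2]
finger_gap: 0.302
grasp_force: 0.0
t 10.52 p [ 568.7 -114.6  110.5] psi 113.2 q [-14.  -2. 102.   0.  80. -37.] F [ 0.3 -0.4  0.2]
x 1 y -6 z 1 az 6
x 2 y -13 z 1 az 12
x 4 y -20 z 1 az 18
x 6 y -26 z 1 az 24
x 9 y -33 z 1 az 30
x 13 y -38 z 1 az 36
x 17 y -44 z 1 az 42
x 22 y -49 z 1 az 48
x 27 y -53 z 1 az 54
x 33 y -57 z 1 az 60
x 39 y -60 z 1 az 66
x 46 y -63 z 1 az 72
```

```bash
python3 -m jog '[{"ax":0,"ay":0,"az":6,"x":1,"y":-7,"z":0,"grip":27},{"ax":0,"ay":0,"az":12,"x":2,"y":-14,"z":0,"grip":27},{"ax":0,"ay":0,"az":18,"x":4,"y":-20,"z":0,"grip":27},{"ax":0,"ay":0,"az":24,"x":6,"y":-27,"z":0,"grip":27},{"ax":0,"ay":0,"az":30,"x":9,"y":-33,"z":0,"grip":27},{"ax":0,"ay":0,"az":36,"x":13,"y":-39,"z":0,"grip":27},{"ax":0,"ay":0,"az":42,"x":17,"y":-44,"z":0,"grip":27},{"ax":0,"ay":0,"az":48,"x":22,"y":-49,"z":0,"grip":27},{"ax":0,"ay":0,"az":54,"x":27,"y":-53,"z":0,"grip":27},{"ax":0,"ay":0,"az":60,"x":33,"y":-57,"z":0,"grip":27},{"ax":0,"ay":0,"az":66,"x":39,"y":-60,"z":0,"grip":27},{"ax":0,"ay":0,"az":72,"x":46,"y":-63,"z":0,"grip":27}]'
python3 -c "
from plan import *
arc(C,.066,-138.4,4,11,.109,41.6)"
```

```text
time: 11.52
tool_pos: [0.4927, -0.0979, 0.1113]
ee_rot: [[0.755, 0.655, 0.002], [0.655, -0.755, -0.002], [0.001, 0.003, -1.0]]
ft_force: [2.2, -3.9, -0.5]
finger_gap: 0.292
grasp_force: 1.9
t 11.52 p [492.7 -97.9 111.3] psi 41.0 q [-14. -13. 111.  -0.  81.  35.] F [ 2.2 -3.9 -0.5]
x 1 y -5 z 2 az 3
x 1 y -9 z 2 az 7
x 2 y -14 z 2 az 11
x 3 y -18 z 2 az 15
x 4 y -23 z 2 az 19
x 6 y -27 z 2 az 23
x 8 y -31 z 2 az 27
x 10 y -35 z 2 az 31
x 13 y -39 z 2 az 35
x 16 y -43 z 2 az 39
x 19 y -46 z 2 az 43
```

```bash
python3 -m jog '[{"ax":0,"ay":0,"az":4,"x":1,"y":-5,"z":0,"grip":27},{"ax":0,"ay":0,"az":8,"x":1,"y":-9,"z":0,"grip":27},{"ax":0,"ay":0,"az":12,"x":2,"y":-14,"z":0,"grip":27},{"ax":0,"ay":0,"az":16,"x":3,"y":-18,"z":0,"grip":27},{"ax":0,"ay":0,"az":20,"x":4,"y":-23,"z":0,"grip":27},{"ax":0,"ay":0,"az":24,"x":6,"y":-27,"z":0,"grip":27},{"ax":0,"ay":0,"az":28,"x":8,"y":-31,"z":0,"grip":27},{"ax":0,"ay":0,"az":32,"x":10,"y":-35,"z":0,"grip":27},{"ax":0,"ay":0,"az":35,"x":13,"y":-39,"z":0,"grip":27},{"ax":0,"ay":0,"az":37,"x":14,"y":-41,"z":0,"grip":27},{"ax":0,"ay":0,"az":37,"x":14,"y":-41,"z":0,"grip":27}]'
python3 -c "
from plan import *
show([])"
```

```text
time: 12.43
tool_pos: [0.4762, -0.0572, 0.1112]
ee_rot: [[0.997, 0.073, 0.002], [0.073, -0.997, -0.0], [0.002, 0.001, -1.0]]
ft_force: [-0.3, -0.1, 0.3]
finger_gap: 0.291
grasp_force: 0.0
t 12.43 p [476.2 -57.2 111.2] psi 4.2 q [-10. -16. 114.  -0.  82.  76.] F [-0.3 -0.1  0.3]
```

```bash
python3 -m jog '[{"ax":0,"ay":0,"az":1,"x":0,"y":-1,"z":0,"grip":27},{"ax":0,"ay":0,"az":2,"x":0,"y":-2,"z":0,"grip":27},{"ax":0,"ay":0,"az":3,"x":0,"y":-3,"z":0,"grip":27},{"ax":0,"ay":0,"az":4,"x":0,"y":-4,"z":0,"grip":27},{"ax":0,"ay":0,"az":4,"x":0,"y":-4,"z":0,"grip":27}]'
python3 -m jog '[{"ax":0,"ay":0,"az":1,"x":0,"y":-1,"z":0,"grip":27},{"ax":0,"ay":0,"az":1,"x":0,"y":-2,"z":0,"grip":27},{"ax":0,"ay":0,"az":1,"x":0,"y":-2,"z":0,"grip":27}]'
python3 -c "
from plan import *
show([])"
```

```text
time: 12.85
tool_pos: [0.4763, -0.0551, 0.1105]
ee_rot: [[1.0, 0.004, 0.003], [0.004, -1.0, -0.004], [0.003, 0.004, -1.0]]
ft_force: [6.1, -18.4, 0.9]
finger_gap: 0.291
grasp_force: 9.0
time: 13.1
tool_pos: [0.4765, -0.0548, 0.1105]
ee_rot: [[1.0, -0.013, 0.003], [-0.013, -1.0, -0.008], [0.003, 0.008, -1.0]]
ft_force: [9.0, -34.0, -2.6]
finger_gap: 0.3
grasp_force: 17.3
t 13.1 p [476.5 -54.8 110.5] psi -0.8 q [ -9. -16. 114.  -0.  82.  81.] F [  9.  -34.   -2.6]
```

The force is up to 34 N against the stop, with the pin at the pointer. Now I'll release, lift and head for the nut, then check the wheel.

```bash
python3 -m jog '[{"ax":0,"ay":0,"az":0,"x":0,"y":3,"z":0,"grip":27},{"ax":0,"ay":0,"az":0,"x":0,"y":4,"z":0,"grip":42},{"ax":0,"ay":0,"az":0,"x":0,"y":4,"z":0,"grip":42},{"ax":0,"ay":0,"az":0,"x":0,"y":4,"z":0,"grip":42},{"ax":0,"ay":0,"az":0,"x":0,"y":4,"z":-20,"grip":42},{"ax":0,"ay":0,"az":0,"x":0,"y":4,"z":-45,"grip":42},{"ax":0,"ay":0,"az":-7,"x":0,"y":4,"z":-65,"grip":42},{"ax":0,"ay":0,"az":-14,"x":0,"y":-20,"z":-70,"grip":42},{"ax":0,"ay":0,"az":-21,"x":-5,"y":-55,"z":-70,"grip":42},{"ax":0,"ay":0,"az":-28,"x":-10,"y":-90,"z":-70,"grip":42},{"ax":0,"ay":0,"az":-35,"x":-12,"y":-120,"z":-70,"grip":42},{"ax":0,"ay":0,"az":-42,"x":-15,"y":-145,"z":-70,"grip":42}]'
python3 - <<'E'
from plan import *; from meas import *
show([(.4608,.2049,.18,155.9)])
for n in('top','scene'):
    s,R,t=cam(n); W=cloud(s,R,t)
    m=dark_near(W,s['image'],C,.1,.136,.156); P=W[m]; print(m.sum(),P.mean(0) if m.any() else '')
    cv2.imwrite(f'pics/{n}3.png',s['image'][...,::-1])
E
```

```text
time: 14.1
tool_pos: [0.4614, 0.096, 0.1798]
ee_rot: [[0.746, 0.666, 0.0], [0.666, -0.746, 0.0], [0.0, -0.0, -1.0]]
ft_force: [1.2, -0.0, -0.4]
finger_gap: 0.445
grasp_force: 0.0
t 14.1 p [461.4  96.  179.8] psi 41.7 q [  9. -19. 110.   0.  89.  57.] F [ 1.2 -0.  -0.4]
x 72 y -82 z -0 az -114
60 [ 0.47484147 -0.05835552  0.1435251 ]
66 [ 0.47805501 -0.05930316  0.14379571]
```

View pics/scene3.png

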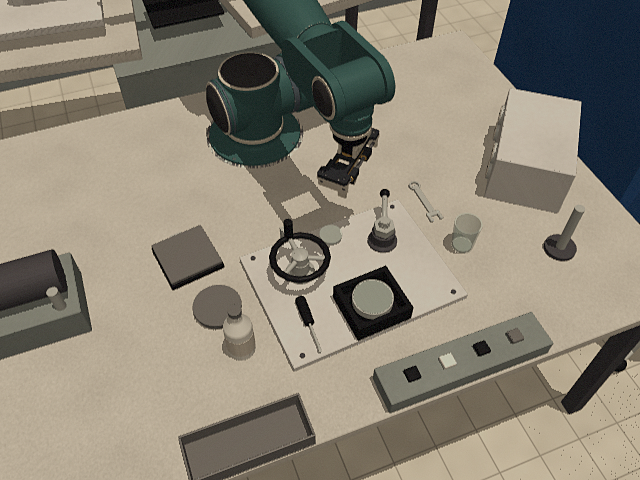

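The pin, at (288,228) in the image, now stands at the pointer: 184.6° measured against the pointer's 184.1°. The chuck is level and nothing loose has moved. Next is the lever.

```bash
python3 -m jog '[{"ax":0,"ay":0,"az":-7,"x":12,"y":-14,"z":0,"grip":42},{"ax":0,"ay":0,"az":-14,"x":24,"y":-28,"z":0,"grip":42},{"ax":0,"ay":0,"az":-21,"x":36,"y":-42,"z":0,"grip":42},{"ax":0,"ay":0,"az":-28,"x":48,"y":-56,"z":0,"grip":42},{"ax":0,"ay":0,"az":-35,"x":60,"y":-70,"z":0,"grip":42},{"ax":0,"ay":0,"az":-42,"x":72,"y":-82,"z":0,"grip":42},{"ax":0,"ay":0,"az":-49,"x":72,"y":-82,"z":0,"grip":42},{"ax":0,"ay":0,"az":-56,"x":72,"y":-82,"z":0,"grip":42},{"ax":0,"ay":0,"az":-63,"x":72,"y":-82,"z":0,"grip":42},{"ax":0,"ay":0,"az":-70,"x":72,"y":-82,"z":0,"grip":42},{"ax":0,"ay":0,"az":-77,"x":72,"y":-82,"z":0,"grip":42},{"ax":0,"ay":0,"az":-84,"x":72,"y":-82,"z":0,"grip":42}]'
python3 -m jog '[{"ax":0,"ay":0,"az":-7,"x":0,"y":0,"z":0,"grip":42},{"ax":0,"ay":0,"az":-14,"x":0,"y":0,"z":0,"grip":42},{"ax":0,"ay":0,"az":-21,"x":0,"y":0,"z":0,"grip":42},{"ax":0,"ay":0,"az":-28,"x":0,"y":0,"z":0,"grip":42},{"ax":0,"ay":0,"az":-30,"x":0,"y":0,"z":0,"grip":42},{"ax":0,"ay":0,"az":-30,"x":0,"y":0,"z":0,"grip":42}]'
python3 - <<'E'
from plan import *
show([(.4608,.2049,.07,155.9)])
s=snapshot('wrist'); cv2.imwrite('pics/w2.png',s['image'][...,::-1])
E
```

```text
time: 15.2
tool_pos: [0.4619, 0.2025, 0.1796]
ee_rot: [[-0.582, 0.813, -0.0], [0.813, 0.582, -0.0], [0.0, -0.0, -1.0]]
ft_force: [-0.3, 0.8, 0.3]
finger_gap: 0.45
grasp_force: 0.0
time: 15.7
tool_pos: [0.4619, 0.2026, 0.1796]
ee_rot: [[-0.909, 0.417, -0.0], [0.417, 0.909, -0.0], [0.0, -0.0, -1.0]]
ft_force: [-0.2, 0.6, -0.2]
finger_gap: 0.451
grasp_force: 0.0
t 15.7 p [461.9 202.6 179.6] psi 155.4 q [ 21. -14. 106.   0.  88. -45.] F [-0.2  0.6 -0.2]
x 2 y 2 z 110 az -1
```

View pics/w2.png

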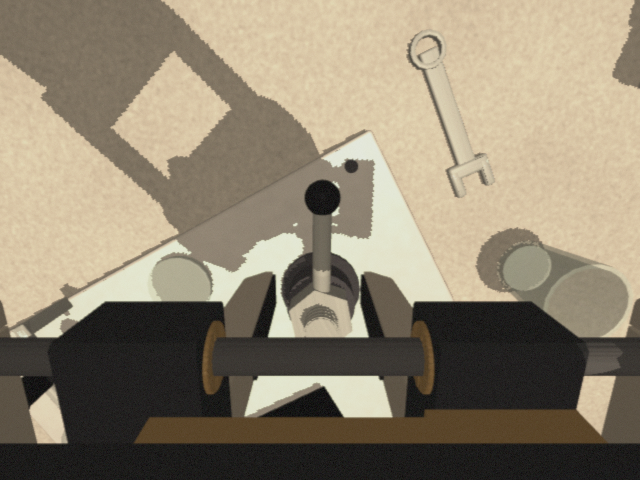

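The lever runs down the middle of the gap, from the ball at (322,197) to the nut at (320,310). I'll lower and cage it.

```bash
python3 -m jog '[{"ax":0,"ay":0,"az":0,"x":1,"y":1,"z":25,"grip":42},{"ax":0,"ay":0,"az":0,"x":2,"y":1,"z":50,"grip":42},{"ax":0,"ay":0,"az":0,"x":2,"y":1,"z":70,"grip":42},{"ax":0,"ay":0,"az":0,"x":2,"y":1,"z":90,"grip":42},{"ax":0,"ay":0,"az":0,"x":2,"y":1,"z":111,"grip":42},{"ax":0,"ay":0,"az":0,"x":2,"y":1,"z":111,"grip":21},{"ax":0,"ay":0,"az":0,"x":2,"y":1,"z":111,"grip":21},{"ax":0,"ay":0,"az":0,"x":2,"y":1,"z":111,"grip":21},{"ax":0,"ay":0,"az":0,"x":2,"y":1,"z":111,"grip":21}]'
python3 -c "
from plan import *
arc(N,.072,155.9,6,12,.069,155.9)"
```

```text
time: 16.5
tool_pos: [0.4611, 0.2049, 0.0703]
ee_rot: [[-0.909, 0.418, 0.002], [0.418, 0.909, 0.001], [-0.001, 0.001, -1.0]]
ft_force: [-0.3, 0.2, 0.3]
finger_gap: 0.239
grasp_force: 0.0
t 16.5 p [461.1 204.9  70.3] psi 155.3 q [ 21. -10. 113.   0.  77. -44.] F [-0.3  0.2  0.3]
x -0 y 7 z 1 az 5
x -1 y 15 z 1 az 11
x -3 y 22 z 1 az 17
x -6 y 29 z 1 az 23
x -9 y 36 z 1 az 29
x -13 y 42 z 1 az 35
x -18 y 48 z 1 az 41
x -23 y 54 z 1 az 47
x -29 y 58 z 1 az 53
x -35 y 63 z 1 az 59
x -42 y 66 z 1 az 65
x -49 y 69 z 1 az 71
```

```bash
python3 -m jog '[{"ax":0,"ay":0,"az":6,"x":0,"y":7,"z":0,"grip":21},{"ax":0,"ay":0,"az":12,"x":-1,"y":15,"z":0,"grip":21},{"ax":0,"ay":0,"az":18,"x":-3,"y":22,"z":0,"grip":21},{"ax":0,"ay":0,"az":24,"x":-6,"y":29,"z":0,"grip":21},{"ax":0,"ay":0,"az":30,"x":-9,"y":36,"z":0,"grip":21},{"ax":0,"ay":0,"az":36,"x":-13,"y":42,"z":1,"grip":21},{"ax":0,"ay":0,"az":42,"x":-18,"y":48,"z":1,"grip":21},{"ax":0,"ay":0,"az":48,"x":-23,"y":54,"z":1,"grip":21},{"ax":0,"ay":0,"az":54,"x":-29,"y":58,"z":2,"grip":21},{"ax":0,"ay":0,"az":60,"x":-35,"y":63,"z":2,"grip":21},{"ax":0,"ay":0,"az":66,"x":-42,"y":66,"z":2,"grip":21},{"ax":0,"ay":0,"az":72,"x":-49,"y":69,"z":2,"grip":21}]'
python3 -c "
from plan import *
arc(N,.072,155.9-72,4,11,.068,155.9-72)"
```

```text
time: 17.5
tool_pos: [0.5342, 0.2473, 0.0677]
ee_rot: [[0.121, 0.993, 0.0], [0.993, -0.121, 0.0], [0.0, 0.0, -1.0]]
ft_force: [-2.2, -1.0, -2.3]
finger_gap: 0.229
grasp_force: 1.1
t 17.5 p [534.2 247.3  67.7] psi 83.0 q [ 22.   1. 103.   0.  76.  29.] F [-2.2 -1.  -2.3]
x -0 y 5 z -0 az 3
x -1 y 10 z -0 az 7
x -2 y 15 z -0 az 11
x -3 y 20 z -0 az 15
x -4 y 25 z -0 az 19
x -6 y 29 z -0 az 23
x -8 y 34 z -0 az 27
x -11 y 38 z -0 az 31
x -13 y 42 z -0 az 35
x -16 y 47 z -0 az 39
x -20 y 50 z -0 az 43
```

```bash
python3 -m jog '[{"ax":0,"ay":0,"az":4,"x":0,"y":5,"z":0,"grip":21},{"ax":0,"ay":0,"az":8,"x":-1,"y":10,"z":0,"grip":21},{"ax":0,"ay":0,"az":12,"x":-2,"y":15,"z":0,"grip":21},{"ax":0,"ay":0,"az":16,"x":-3,"y":20,"z":0,"grip":21},{"ax":0,"ay":0,"az":20,"x":-4,"y":25,"z":0,"grip":21},{"ax":0,"ay":0,"az":24,"x":-6,"y":29,"z":1,"grip":21}]'
python3 -m jog '[{"ax":0,"ay":0,"az":2,"x":0,"y":2.5,"z":0,"grip":21},{"ax":0,"ay":0,"az":4,"x":0,"y":5,"z":0,"grip":21},{"ax":0,"ay":0,"az":6,"x":0,"y":7.5,"z":0,"grip":21}]'
python3 -c "
from plan import *
arc(N,.072,155.9-102,4,7,.067,155.9-102)"
```

```text
time: 18.0
tool_pos: [0.5625, 0.2379, 0.0671]
ee_rot: [[0.513, 0.858, 0.001], [0.858, -0.513, 0.001], [0.001, 0.001, -1.0]]
ft_force: [-0.6, 1.7, 1.6]
finger_gap: 0.226
grasp_force: 1.0
time: 18.25
tool_pos: [0.5686, 0.2339, 0.0668]
ee_rot: [[0.599, 0.801, 0.001], [0.801, -0.599, 0.0], [0.001, 0.0, -1.0]]
ft_force: [-2.5, -1.0, -1.0]
finger_gap: 0.226
grasp_force: 0.9
t 18.25 p [568.6 233.9  66.8] psi 53.2 q [ 20.   4. 100.   0.  76.  57.] F [-2.5 -1.  -1. ]
x -0 y 5 z -0 az 3
x -1 y 10 z -0 az 7
x -1 y 15 z -0 az 11
x -3 y 20 z -0 az 15
x -4 y 25 z -0 az 19
x -6 y 30 z -0 az 23
x -8 y 34 z -0 az 27
```

```bash
python3 -m jog '[{"ax":0,"ay":0,"az":2,"x":0,"y":2.5,"z":0,"grip":21},{"ax":0,"ay":0,"az":4,"x":0,"y":5,"z":0,"grip":21},{"ax":0,"ay":0,"az":6,"x":0,"y":7.5,"z":0,"grip":21}]'
python3 -c "
from plan import *
show([])"
```

```text
time: 18.5
tool_pos: [0.5746, 0.2295, 0.0668]
ee_rot: [[0.679, 0.734, 0.001], [0.734, -0.679, 0.0], [0.001, 0.0, -1.0]]
ft_force: [-2.9, 0.1, -0.4]
finger_gap: 0.226
grasp_force: 0.9
t 18.5 p [574.6 229.5  66.8] psi 47.2 q [19.  4. 99.  0. 76. 62.] F [-2.9  0.1 -0.4]
```

```bash
python3 -m jog '[{"ax":0,"ay":0,"az":2,"x":0,"y":2.5,"z":0,"grip":21},{"ax":0,"ay":0,"az":4,"x":0,"y":5,"z":0,"grip":21}]'
python3 -m jog '[{"ax":0,"ay":0,"az":2,"x":0,"y":2.5,"z":0,"grip":21},{"ax":0,"ay":0,"az":4,"x":0,"y":5,"z":0,"grip":21}]'
python3 -c "
from plan import *
show([])"
```

```text
time: 18.67
tool_pos: [0.578, 0.2263, 0.0667]
ee_rot: [[0.728, 0.685, 0.0], [0.685, -0.728, 0.001], [0.001, -0.0, -1.0]]
ft_force: [-14.3, 8.0, 0.3]
finger_gap: 0.226
grasp_force: 8.3
time: 18.83
tool_pos: [0.5784, 0.2251, 0.0663]
ee_rot: [[0.774, 0.633, -0.007], [0.633, -0.774, 0.005], [-0.003, -0.008, -1.0]]
ft_force: [-41.8, 28.3, 11.0]
finger_gap: 0.231
grasp_force: 25.0
t 18.83 p [578.4 225.1  66.3] psi 39.3 q [19.  5. 99.  0. 77. 69.] F [-41.8  28.3  11. ]
```

The nut is hard against its stop, at about 50 N. I'll hold with less force, then release and lift clear.

```bash
python3 -m jog '[{"ax":0,"ay":0,"az":0,"x":0,"y":-3,"z":0,"grip":21},{"ax":0,"ay":0,"az":0,"x":0,"y":-3,"z":0,"grip":21},{"ax":0,"ay":0,"az":0,"x":0,"y":-3,"z":0,"grip":21},{"ax":0,"ay":0,"az":0,"x":0,"y":-7,"z":0,"grip":30},{"ax":0,"ay":0,"az":0,"x":0,"y":-7,"z":0,"grip":42},{"ax":0,"ay":0,"az":0,"x":0,"y":-7,"z":0,"grip":42},{"ax":0,"ay":0,"az":0,"x":0,"y":-7,"z":-15,"grip":42},{"ax":0,"ay":0,"az":0,"x":0,"y":-7,"z":-45,"grip":42},{"ax":0,"ay":0,"az":0,"x":0,"y":-7,"z":-80,"grip":42},{"ax":0,"ay":0,"az":0,"x":0,"y":-7,"z":-120,"grip":42},{"ax":0,"ay":0,"az":0,"x":0,"y":-7,"z":-150,"grip":42},{"ax":0,"ay":0,"az":0,"x":0,"y":-7,"z":-150,"grip":42}]'
python3 - <<'E'
from plan import *; from meas import *
show([])
s,R,t=cam('scene'); W=cloud(s,R,t); I=s['image']
P=W[dark_near(W,I,C,.1,.136,.156)].mean(0); print(P,np.degrees(np.arctan2(P[1]-C[1],P[0]-C[0])))
b=N+.1*np.array([np.cos(.75),np.sin(.75)]); m=dark_near(W,I,b,.035,.075,.12); P=W[m].mean(0); print(m.sum(),P,np.degrees(np.arctan2(P[1]-N[1],P[0]-N[0])))
cv2.imwrite('pics/s4.png',I[...,::-1])
E
```

```text
time: 19.83
tool_pos: [0.5788, 0.2281, 0.2248]
ee_rot: [[0.773, 0.634, 0.01], [0.634, -0.773, 0.003], [0.01, 0.004, -1.0]]
ft_force: [-0.4, -0.4, 0.4]
finger_gap: 0.452
grasp_force: 0.0
t 19.83 p [578.8 228.1 224.8] psi 39.3 q [19. -0. 89. -0. 90. 70.] F [-0.4 -0.4  0.4]
[ 0.47851171 -0.05939783  0.1435519 ] -174.73390319133833
75 [0.59774566 0.24499554 0.09496404] 44.287561678494825
```

View pics/s4.png

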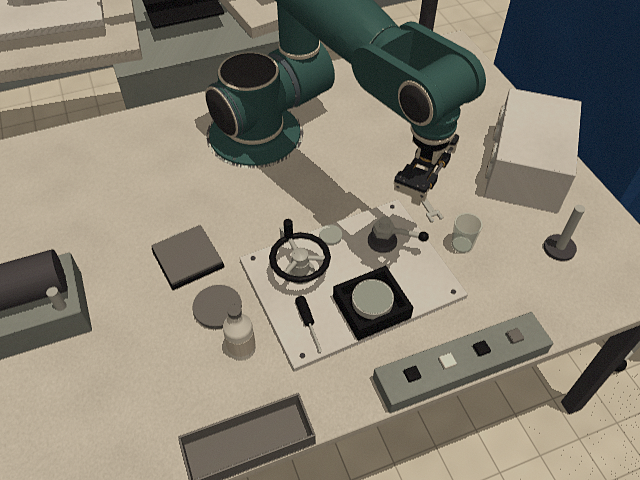

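The picture shows the pin at the pointer (288,228), the lever swung to its stop with the ball at (423,237), and the arm clear. Nothing loose has moved.

```bash
python3 -c "
from workcell import *
print(finish_job())"
```

```text
the job is handed in; nothing more can be done
None
```

The handwheel is wound to its stop and the jam nut is tight on its collar. Nothing loose moved in the pictures, and I handed the job in at about 20 s with the arm clear; no verdict was shown.

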